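# Raise the sample canister partway out of the cryo dewar's neck and hold it

### The job

The little cryo dewar on the bench is open and its sample canister hangs down inside, by the hook below the orange grip, in the notch of the neck's rim. Lift the handle up until the hook is off the rim, bring it over the middle of the neck, then gently draw the canister straight up through the narrow neck until about its top third stands out and its vial caps can be reached. Finish while holding it there, still and upright, with the rest of the canister still in the cold neck; do not pull it right out, do not shift or lift the dewar, and leave the other things alone.

Things in the scene. Friction and masses are not known exactly. Their poses are not given: they have to be found in the camera images.
- dewar: Loose bench dewar, 2.6 kg: bare aluminium, black rubber foot, thin blue stripe, grey neck, blue rim bead. 130 mm in diameter, 172 mm high to the flat of the rim; steel carrying loops on its +y and -y shoulders reach 84 mm from the axis, 104 mm high. Origin: centre of its underside; z is its upright axis.
- dewar_mouth (a point): Centre of the neck's mouth, on the dewar's axis at the flat rim, 172 mm above its underside; axes as the dewar's. The neck is 62 mm wide outside; its round bore is 41.4 mm wide and 42 mm deep, then opens below under a sloping shoulder to a cavity 106 mm wide. A blue bead along the rim stands 4 mm above the flat.
- rim_notch (a point): The notch: a gap 9 mm wide in the rim's blue bead, on the dewar's -x side, where the hook lies at the start. Point on the flat rim, 25.6 mm from the dewar's axis; axes as the dewar's.
- canister: Loose steel canister and handle in one rigid piece, 150 to 250 g, balanced on its axis. Origin: centre of its underside; z up its axis. Canister 38 mm in diameter, 62 mm high, ends chamfered, four vials with coloured caps in it; over it a pointed wire bail 30 mm high, then a 5.6 mm rod on the axis up to the grip. It fits the neck bore with 1.7 mm to spare all round.
- canister_grip (a point): Middle of the orange grip, on the canister's axis 186 mm above its underside, axes as the canister's; at the start some 32 mm above the flat rim. The grip is a rounded block 20 mm along x, 13 mm along y, 42 mm high; pinch it across the 13 mm, fingers on its +y and -y sides.
- canister_rim (a point): Centre of the canister's top edge, on its axis 62 mm above its underside. At the start it hangs about 50 mm below the bore and 21 mm off the dewar's axis, toward the dewar's -x, leaning about 0.07 rad; unless its axis is brought in line with the dewar's it catches under the neck.
- hook_tip (a point): Lower end of the hook. The hook arm, a 5 mm round bar, leaves the rod 156.5 mm above the canister's underside, goes 21 mm out to the canister's -x and turns down; the tip is 145 mm above the underside. At the start the arm lies in the notch and the tip hangs outside the neck, 8 mm below the flat rim.
- neck_plug: The dewar's neck plug, loose, standing upside down on the bench to the left: blue cap 72 mm in diameter, white stem 38 mm, 59 mm high in all. Origin: centre of its underside. Bystander, leave alone.
- timer: White bench timer, loose, 66x66x19 mm, on the right. Origin: centre of its underside. Bystander, leave alone.
- lab_book: Dark blue lab book lying on the bench at the right, loose, 212x152x15 mm. Origin: centre of its underside. Bystander, leave alone.

How it is judged:
By the outcome, as a careful person would: the job done as asked, in the order asked, and still so for the second after the job is handed in, while the arm keeps its last pose, push and grip.
It also fails if it takes over 45 s, if anything falls off the work surface, if the arm or the gripper's body presses on something with over 40 N, if the wrist force passes 120 N, or if a joint passes its speed limit or range.

### The arm

A 6-joint arm with a two-finger parallel gripper is mounted at the origin on a cart in front of the work surface, level with it; the furniture and walls round the work are solid. World frame = base frame: x ahead of the robot, y to its left, z up, the work surface at z = 0. Lengths are in m, angles in rad, forces in N, time in s.
With the tool pointing down it reaches from about 0.425 to 0.95 m from the base axis. Payload 3.5 kg.
Tool frame: the origin (TCP) lies at the very end of the fingers, on their centre line; the grasp point (between the pads) lies 19 mm behind it (ctrl.grip_point_offset is the distance from the TCP to the grasp point, in m); z points along the fingers, y is the line along which they close (so a half turn about z gives the same grasp; the last joint's range is limited). The gripper opens to 85 mm and grips with 20 to 120 N. Pads are 22 mm wide; open, the fingers measure 114 mm over their backs; the gripper's body (76 mm by 85 mm) begins 54 mm behind the grasp point. The pads swing forward as they close: fully open they stand 13 mm farther back than shut.
Start: joints at [-1.387, 0.286, 1.577, -0, 1.279, -0.15], TCP at [0.221, -0.638, 0.231] pointing down, gripper open.
Joint ranges: [-2.77, 2.77], [-0.9, 2.22], [0.21, 2.48], [-1.53, 4.67], [0.24, 2.81], [-2.84, 2.84]. Speed limits (rad/s): [2.79, 2.79, 3.14, 3.14, 3.14, 3.14].

### API

Orientations are given as a unit quaternion [x, y, z, w].
In Python, from plant import telemetry, vision, ctrl gives the robot as it stands.
- The arm moves only by the tool arm_command, never from a script. Its argument "series" is one flat list of numbers, 7 for each row, row after row: the shift along the tool's x, y, z in cm, then the turn, a rotation vector about the tool's x, y, z in degrees, then the closure, from 0 (fully open) to 1 (shut). A call has 1 to 10 rows; each row is the pose to reach, as a shift and turn from the pose commanded when the call began, along the tool's axes at that moment; what a row does not reach only later rows make up. A row lasts 1/12 s, in which the tool goes at most 41.7 mm and 7.16 degrees, less where a joint would pass 70% of its speed; a pose out of reach is approached as far as the arm can. A call with a gripper value outside its range is refused whole. The fingers move at their own pace and stop on an object; "force" is the grip in N (left out, the last holds). Time passes only in rows, so rows that repeat a pose let the fingers close. It gives the time, the measured TCP pose, the force, the opening and the grip force at its end, in the units of the state.
- telemetry.get_state(): the state, without advancing time (a new reading comes with each control period).
- vision.read_camera(name): name is "scene" or "top" or "wrist"; returns a dict with "color" (384x512x3 uint8, blue, green, red), "K" (3x3 intrinsics, pixels), "rvec" (rotation vector, rad) and "tvec" (3), from world to camera coordinates, as OpenCV has them; the wrist camera has in their place "T_tool_cam" (4x4, takes a point from camera to tool coordinates, whose origin is the TCP and whose axes are the flange's). Camera axes: x right, y down, z forward; pixel columns grow to the right and rows downward; lengths in m; the calibration is good to about 2 mm. A picture is of the moment at which its call begins: read the wrist's pose just before it. There is no depth.
- ctrl.sign_off(): hands the job in; it is judged then, once.
The state is a dict: "time": time; "qpos": joint angles; "dq": joint speeds; "joint_efforts": joint torques, N m; "eef_pos": TCP position; "tcp_rot": TCP orientation; "contact_force": force on the tool from outside, world axes, zero at the start; "wrist_torque": the same for the moment, N m; "opening": opening from 0.0 (shut) to 1.0 (fully open); "finger_force": force on a finger pad.
Only numpy, scipy, OpenCV 4.12 (cv2) and the standard library are available. Lean on these libraries where they do the work, as an engineer would, in place of code of your own. Each camera call takes 0.05 s, during which the arm holds its last target. There are 200 camera calls.

## Working session

There is one attempt and no reset: what is moved stays moved. The work goes in short steps, Python scripts to look and compute and a tool call to move; the robot and the scene stay as the last step left them, time stands still between calls to the robot, and variables do not carry over. Pictures are saved under pics/ and viewed, at most 10 in all, crops included, and the job is handed in when it is done.

Besides the shell and the picture viewer there is one more tool, called after "Call:" in YAML: its name, and indented under it one key for each argument. arm_command: Moves the arm, as the interface text tells. Its arguments: {"type":"object","properties":{"series":{"type":"array","items":{"type":"number"}},"force":{"type":"number"}},"required":["series"]}

```bash
mkdir -p pics; python3 - <<'E'
from plant import telemetry, vision, ctrl
import cv2, numpy as np
s=telemetry.get_state(); print({k:np.round(v,3) for k,v in s.items()}, ctrl.grip_point_offset)
a=[]
for n in("scene","top"):
    r=vision.read_camera(n); cv2.imwrite(f"pics/{n}0.png",r["color"]); 
    print(n,r["K"],r["rvec"],r["tvec"])
    a.append(r["color"])
cv2.imwrite("pics/both0.png",cv2.resize(np.vstack(a),None,fx=.78,fy=.78))
E
```

```text
{'time': np.float64(0.0), 'qpos': array([-1.387,  0.287,  1.578,  0.   ,  1.279, -0.15 ]), 'dq': array([ 0.   ,  0.001, -0.001, -0.001, -0.001, -0.   ]), 'joint_efforts': array([ 1.0000e-03, -4.0597e+01, -2.9263e+01, -0.0000e+00,  6.0000e-03,
        0.0000e+00]), 'eef_pos': array([ 0.221, -0.637,  0.23 ]), 'tcp_rot': array([ 0.986,  0.166, -0.   , -0.001]), 'contact_force': array([ 0.023, -0.396,  0.829]), 'wrist_torque': array([-0.006,  0.01 ,  0.052]), 'finger_force': np.float64(0.0), 'opening': np.float64(1.002)} 0.0187
scene [[429.21045058   0.         252.15881291]
 [  0.         429.21045058 193.18860445]
 [  0.           0.           1.        ]] [ 0.96192474 -2.2972505   1.22340774] [0.4058245  0.31903306 0.77035485]
top [[368.07675464   0.         256.33043773]
 [  0.         368.07675464 193.57552018]
 [  0.           0.           1.        ]] [ 2.20976444 -2.18199567  0.04486413] [0.03799037 0.53469136 0.9735548 ]
```

View pics/both0.png

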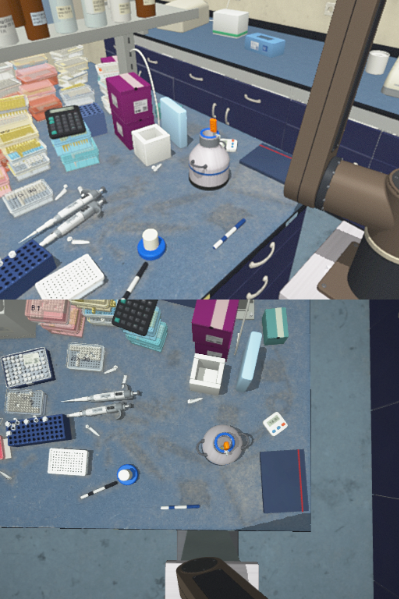

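The top view shows the dewar at about (285,186) px with the orange grip on it. The scene view shows it at about (268,200) px. I'll measure the orange and blue masks and look at enlarged crops.

```bash
cat > h.py <<'E'
from plant import telemetry, vision, ctrl
import cv2, numpy as np
from scipy.spatial.transform import Rotation as R
def cam(n):
    s=telemetry.get_state(); r=vision.read_camera(n); K=r["K"]
    if n=="wrist":
        T=np.eye(4); T[:3,:3]=R.from_quat(s["tcp_rot"]).as_matrix(); T[:3,3]=s["eef_pos"]
        Tw=T@r["T_tool_cam"]
    else:
        Tw=np.eye(4); M=cv2.Rodrigues(np.array(r["rvec"],float))[0]; Tw[:3,:3]=M.T; Tw[:3,3]=-M.T@np.ravel(r["tvec"])
    return r["color"],K,Tw
def ray(px,K,Tw):
    d=Tw[:3,:3]@np.linalg.solve(K,[px[0],px[1],1.]); return Tw[:3,3],d/np.linalg.norm(d)
def plane(px,K,Tw,z):
    o,d=ray(px,K,Tw); return o+d*(z-o[2])/d[2]
def proj(p,K,Tw):
    q=K@(Tw[:3,:3].T@(np.asarray(p)-Tw[:3,3])); return q[:2]/q[2]
def tri(rays):
    A=[];b=[]
    for o,d in rays:
        P=np.eye(3)-np.outer(d,d);A.append(P);b.append(P@o)
    return np.linalg.lstsq(np.vstack(A),np.hstack(b),rcond=None)[0]
def mask(im,lo,hi): return cv2.inRange(cv2.cvtColor(im,cv2.COLOR_BGR2HSV),lo,hi)
ORANGE=((6,150,90),(22,255,255)); BLUE=((100,140,90),(118,255,255))
def blobs(m,amin=15):
    n,l,st,c=cv2.connectedComponentsWithStats(m); return [(st[i].tolist(),c[i]) for i in range(1,n) if st[i][4]>=amin]
E
python3 - <<'E'
from h import *
rs=[];tiles=[]
for n,(x0,y0,w,h) in dict(scene=(220,135,100,120),top=(235,130,100,120)).items():
    im,K,Tw=cam(n)
    for nm,c in(("or",ORANGE),("bl",BLUE)):
        m=mask(im,*c); k=np.zeros_like(m); k[y0:y0+h,x0:x0+w]=m[y0:y0+h,x0:x0+w]
        for st,ce in blobs(k):
            print(n,nm,st,ce.round(1), "plane .176:",plane(ce,K,Tw,.176).round(4))
    tiles.append(cv2.resize(im[y0:y0+h,x0:x0+w],None,fx=4,fy=4,interpolation=cv2.INTER_CUBIC))
cv2.imwrite("pics/c1.png",np.hstack(tiles))
E
```

```text
scene or [269, 152, 9, 18, 135] [273. 160.] plane .176: [ 0.5742 -0.0673  0.176 ]
scene bl [257, 164, 20, 13, 79] [264.1 171. ] plane .176: [ 0.5529 -0.0143  0.176 ]
scene bl [245, 216, 44, 9, 59] [266.4 221.7] plane .176: [0.4144 0.1218 0.176 ]
top or [287, 182, 7, 11, 65] [289.8 187.1] plane .176: [ 0.5421 -0.0307  0.176 ]
top bl [275, 171, 26, 25, 198] [287.3 182. ] plane .176: [ 0.5534 -0.025   0.176 ]
```

View pics/c1.png

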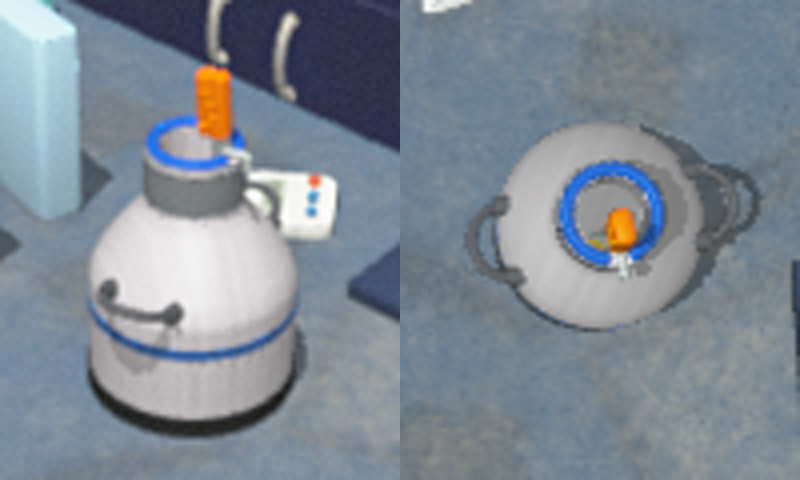

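The scene crop shows the orange grip at about (273,160) px, standing over the blue rim at about (269,171). The top crop shows the rim centre near (288,183) px, the notch and hook near (290,195), and the grip near (290,187). The carrying loops imply a dewar yaw of about +10°.

```bash
python3 - <<'E'
from h import *
rs=[]
D={}
for n in("scene","top"):
    im,K,Tw=cam(n); D[n]=(im,K,Tw)
px=dict(scene=(273,160),top=(289.8,187.1))
g=tri([ray(px[n],*D[n][1:]) for n in px]); print("grip",g.round(4),[proj(g,*D[n][1:]).round(1) for n in px])
im,K,Tw=D["top"]
m=mask(im,*BLUE); k=np.zeros_like(m);k[165:200,270:306]=m[165:200,270:306]
ys,xs=np.nonzero(k); P=np.array([plane((x,y),K,Tw,.176)[:2] for x,y in zip(xs,ys)])
A=np.c_[2*P,np.ones(len(P))]; s=np.linalg.lstsq(A,(P**2).sum(1),rcond=None)[0]; print("rim",s[:2].round(4),np.sqrt(s[2]+s[:2]@s[:2]).round(4))
l,r=plane((235+90/4,130+240/4),K,Tw,.1),plane((235+325/4,130+205/4),K,Tw,.1); print("loops",l.round(3),r.round(3),np.degrees(np.arctan2(-(l-r)[0],(l-r)[1])))
n=plane((235+220/4,130+258/4),K,Tw,.174); d=s[:2]-n[:2]; print("notch",n.round(4),np.degrees(np.arctan2(d[1],d[0])),np.linalg.norm(d))
st=telemetry.get_state(); M=R.from_quat(st["tcp_rot"]).as_matrix(); print(M.round(3)); print(vision.read_camera("wrist")["T_tool_cam"].round(3))
yaw=np.radians(10); 
for h in(.30,):
    tgt=np.r_[g[:2],h]; print("shift cm",(M.T@(tgt-st["eef_pos"])*100).round(2))
E
```

```text
grip [ 0.5397 -0.0286  0.2053] [array([272.7, 160. ]), array([290. , 187.3])]
rim [ 0.5513 -0.0255] 0.0258
loops [0.539 0.042 0.1  ] [ 0.562 -0.102  0.1  ] 9.199769121390379
notch [ 0.5257 -0.0314  0.174 ] 13.168145985542603 0.026304645155322853
[[ 0.945  0.328 -0.   ]
 [ 0.328 -0.945  0.001]
 [ 0.    -0.001 -1.   ]]
[[ 0.    -0.964 -0.267  0.068]
 [ 1.     0.    -0.001 -0.001]
 [ 0.001 -0.267  0.964 -0.143]
 [ 0.     0.     0.     1.   ]]
shift cm [ 50.05 -47.1   -6.87]
```

Call:
arm_command:
  series: [2.5,-2.35,-1,0,0,1,0,5,-4.7,-2,0,0,2,0,7.5,-7.1,-3,0,0,3,0,10,-9.4,-4,0,0,4,0,12.5,-11.8,-5,0,0,5,0,15,-14.1,-6,0,0,6,0,17.5,-16.5,-7,0,0,7,0,20,-18.8,-7,0,0,8,0,22.5,-21.2,-7,0,0,8,0,25,-23.5,-7,0,0,8,0]

```text
time: 1.18
eef_pos: [0.3809, -0.3322, 0.3019]
tcp_rot: [0.995, 0.097, 0.0, 0.0]
contact_force: [0.3, -0.2, -0.4]
opening: 1.005
finger_force: 0.0
```

```bash
python3 - <<'E'
from h import *
st=telemetry.get_state(); M=R.from_quat(st["tcp_rot"]).as_matrix(); print(st["eef_pos"].round(4),M.round(3),(M.T@(np.array([.5397,-.0286,.30])-st["eef_pos"])*100).round(2))
E
```

```text
[ 0.3809 -0.3322  0.3019] [[ 0.981  0.193  0.001]
 [ 0.193 -0.981 -0.001]
 [ 0.001  0.001 -1.   ]] [ 21.43 -26.73   0.17]
```

Call:
arm_command:
  series: [2.4,-3,0,0,0,0,0,4.8,-6,0,0,0,0,0,7.2,-9,0,0,0,0,0,9.6,-12,0,0,0,0,0,12,-15,0,0,0,0,0,14.4,-18,0,0,0,0,0,16.8,-21,0,0,0,0,0,19.2,-24,0,0,0,0,0,21.4,-26.7,0,0,0,0,0,21.4,-26.7,0,0,0,0,0]

```text
time: 2.02
eef_pos: [0.5404, -0.0256, 0.3014]
tcp_rot: [0.995, 0.1, 0.001, -0.001]
contact_force: [-0.8, 0.3, 0.2]
opening: 1.0
finger_force: 0.0
```

Call:
arm_command:
  series: [0,0,0,0,0,0,0,0,0,0,0,0,0,0,0,0,0,0,0,0,0]

```text
time: 2.27
eef_pos: [0.5385, -0.0314, 0.3013]
tcp_rot: [0.995, 0.096, -0.0, 0.0]
contact_force: [-1.2, -0.4, -0.7]
opening: 0.998
finger_force: 0.0
```

```bash
python3 - <<'E'
from h import *
st=telemetry.get_state(); M=R.from_quat(st["tcp_rot"]).as_matrix(); print(st["eef_pos"].round(4),M.round(3))
im,K,Tw=cam("wrist"); print("cam",Tw[:3,3].round(3))
for p in([.5397,-.0286,.2053],[.5513,-.0255,.176],[.5257,-.0314,.174]): print(proj(p,K,Tw).round(1))
for nm,c in(("or",ORANGE),("bl",BLUE)):
    for s,ce in blobs(mask(im,*c),40): print(nm,s,ce.round(1))
cv2.imwrite("pics/w1.png",im)
E
```

```text
[ 0.5385 -0.0314  0.3013] [[ 0.981  0.192 -0.   ]
 [ 0.192 -0.981 -0.   ]
 [-0.     0.    -1.   ]]
cam [ 0.605 -0.017  0.444]
[255.1 189.2]
[254.4 168.6]
[255.3 194.8]
or [245, 176, 15, 29, 398] [252.3 189.6]
bl [223, 138, 60, 58, 1033] [252.7 163.9]
bl [10, 149, 53, 48, 1180] [ 41.9 170.1]
bl [170, 255, 19, 8, 115] [178.9 258.6]
```

View pics/w1.png

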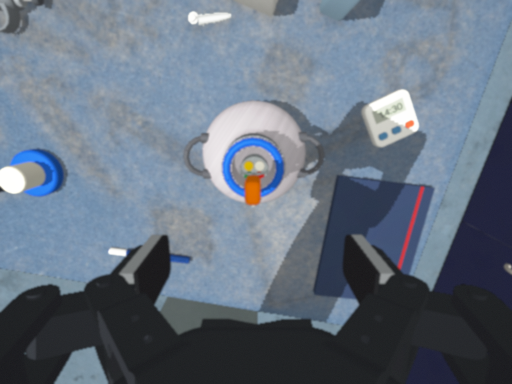

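The wrist view shows the grip centred at (252,190) px, the rim centre near (253,167), and the loops almost level at (196,157) and (313,153). So the tool is yaw-aligned to about 2°. Next I'll refine the grip position.

```bash
python3 - <<'E'
from h import *
V={n:cam(n) for n in("wrist","top","scene")}
st=telemetry.get_state(); M=R.from_quat(st["tcp_rot"]).as_matrix(); print(st["eef_pos"].round(4))
c={}
for n,(im,K,Tw) in V.items():
    b=[x for x in blobs(mask(im,*ORANGE),40) if abs(proj([.54,-.0286,.205],K,Tw)-x[1]).max()<15]; c[n]=b[0][1]; print(n,b)
g=tri([ray(c[n],*V[n][1:]) for n in c]); print("3view",g.round(4),[ (proj(g,*V[n][1:])-c[n]).round(1) for n in c])
im,K,Tw=V["wrist"]; gw=plane(c["wrist"],K,Tw,.205); print("wrist@.205",gw.round(4), "bottom edge->", plane((252,204),K,Tw,.226).round(4),"top px",plane((252,176),K,Tw,.185).round(4))
m=mask(im,*BLUE); k=np.zeros_like(m);k[130:205,215:290]=m[130:205,215:290]
ys,xs=np.nonzero(k); P=np.array([plane((x,y),K,Tw,.175)[:2] for x,y in zip(xs,ys)])
A=np.c_[2*P,np.ones(len(P))]; s=np.linalg.lstsq(A,(P**2).sum(1),rcond=None)[0]; print("rim",s[:2].round(4),np.sqrt(s[2]+s[:2]@s[:2]).round(4))
l,r=plane((189,158),K,Tw,.1),plane((321,153),K,Tw,.1); print("loops",l.round(3),r.round(3),np.degrees(np.arctan2(-(l-r)[0],(l-r)[1])))
print("to grip in tool cm",(M.T@(g-st["eef_pos"])*100).round(2),(M.T@(gw-st["eef_pos"])*100).round(2))
E
```

```text
[ 0.5386 -0.0316  0.3015]
wrist [([244, 176, 16, 29, 397], array([252.07808564, 189.4836272 ]))]Traceback (most recent call last):
  File "<stdin>", line 6, in <module>
IndexError: list index out of range
```

```bash
python3 - <<'E'
from h import *
V={n:cam(n) for n in("wrist","scene")}
st=telemetry.get_state(); M=R.from_quat(st["tcp_rot"]).as_matrix(); print(st["eef_pos"].round(4))
c={}
for n,(im,K,Tw) in V.items():
    b=[x for x in blobs(mask(im,*ORANGE),20) if abs(proj([.54,-.0286,.205],K,Tw)-x[1]).max()<15]; print(n,b)
    if b: c[n]=b[0][1]
g=tri([ray(c[n],*V[n][1:]) for n in c]); print("views",g.round(4),[ (proj(g,*V[n][1:])-c[n]).round(1) for n in c])
im,K,Tw=V["wrist"]; gw=plane(c["wrist"],K,Tw,.205); print("wrist@.205",gw.round(4))
m=mask(im,*BLUE); k=np.zeros_like(m);k[130:205,215:290]=m[130:205,215:290]
ys,xs=np.nonzero(k); P=np.array([plane((x,y),K,Tw,.175)[:2] for x,y in zip(xs,ys)])
A=np.c_[2*P,np.ones(len(P))]; s=np.linalg.lstsq(A,(P**2).sum(1),rcond=None)[0]; print("rim",s[:2].round(4),np.sqrt(s[2]+s[:2]@s[:2]).round(4))
l,r=plane((189,158),K,Tw,.1),plane((321,153),K,Tw,.1); print("loops",l.round(3),r.round(3),np.degrees(np.arctan2(-(l-r)[0],(l-r)[1])))
print("to grip in tool cm",(M.T@(g-st["eef_pos"])*100).round(2),(M.T@(gw-st["eef_pos"])*100).round(2),"rim",(M.T@(np.r_[s[:2],.172]-st["eef_pos"])*100).round(2))
E
```

```text
[ 0.5387 -0.0313  0.3015]
wrist [([245, 176, 15, 29, 396], array([252.25      , 189.59090909]))]
scene [([269, 152, 9, 18, 127], array([272.83464567, 160.32283465]))]
views [ 0.5386 -0.0269  0.2054] [array([0.4, 0.6]), array([-0.3,  0.1])]
wrist@.205 [ 0.5389 -0.0264  0.205 ]
rim [ 0.5511 -0.0239] 0.0255
loops [0.534 0.051 0.1  ] [ 0.57  -0.102  0.1  ] 13.210661730293916
to grip in tool cm [ 0.07 -0.44  9.6 ] [ 0.11 -0.47  9.65] rim [ 1.36 -0.48 12.95]
```

Call:
arm_command:
  series: [0,-0.45,1.5,0,-2,-0.8,0,0,-0.45,3,0,-4,-1.5,0,0,-0.45,5,0,-4,-1.5,0,0,-0.45,7,0,-4,-1.5,0,0,-0.45,9,0,-4,-1.5,0.3,0,-0.45,10.2,0,-4,-1.5,0.4,0,-0.45,11,0,-4,-1.5,0.4,0,-0.45,11.2,0,-4,-1.5,0.4,0,-0.45,11.2,0,-4,-1.5,0.4,0,-0.45,11.2,0,-4,-1.5,0.4]
  force: 40

```text
time: 3.4
eef_pos: [0.5387, -0.0263, 0.1906]
tcp_rot: [0.993, 0.11, -0.034, 0.004]
contact_force: [-0.7, 0.6, 0.4]
opening: 0.601
finger_force: 0.0
```

```bash
python3 - <<'E'
from h import *
im,K,Tw=cam("wrist"); st=telemetry.get_state(); M=R.from_quat(st["tcp_rot"]).as_matrix(); print(st["eef_pos"].round(4),M.round(3),st["opening"],st["contact_force"].round(1))
b=[x for x in blobs(mask(im,*ORANGE),60)]; print(b)
for z in(.205,.215): print((M.T@(plane(b[0][1],K,Tw,z)-st["eef_pos"])*100).round(2))
cv2.imwrite("pics/w2.png",im)
E
```

```text
[ 0.5388 -0.0263  0.1908] [[ 0.974  0.219 -0.066]
 [ 0.218 -0.976 -0.015]
 [-0.067  0.    -0.998]] 0.5989892992986672 [ 0.1 -0.2  0.4]
[([466, 121, 11, 8, 65], array([470.63076923, 124.56923077])), ([246, 222, 29, 69, 1781], array([259.90960135, 257.00617631]))]
[ 6.14  8.83 -1.84]
[ 6.19  8.11 -2.84]
```

View pics/w2.png

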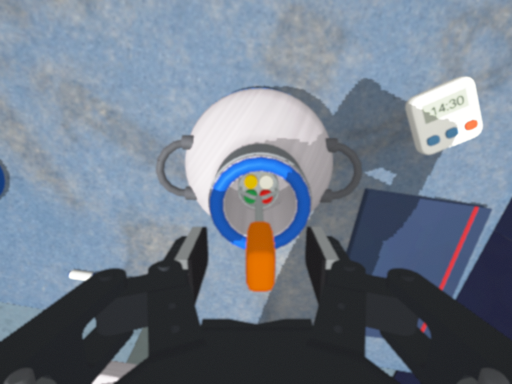

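The wrist view shows the grip between the fingers at (260,257) px, with the finger inner edges at about 207 and 307. The vial caps are visible through the mouth, and the rim is centred at about (260,202).

```bash
python3 - <<'E'
from h import *
im,K,Tw=cam("wrist"); st=telemetry.get_state(); M=R.from_quat(st["tcp_rot"]).as_matrix(); e=st["eef_pos"]
for y,x in((+1,-1),): pass
g=np.array([.5388,-.0266,.2052]); x=np.array([np.cos(.218),np.sin(.218),0])*np.cos(.07)-np.array([0,0,np.sin(.07)]); y=np.array([-np.sin(.218),np.cos(.218),0]); z=np.cross(x,y)
for off in([0,0,0],[.005,0,0],[-.005,0,0]):
    c=np.array([proj(g+(off[0]+sx*.0095)*x+sy*.006*y+sz*.0205*z,K,Tw) for sx in(-1,1) for sy in(-1,1) for sz in(-1,1)]); print(off,c.min(0).round(0),c.max(0).round(0))
print("TCP rel grip, tool:",(M.T@(g-e)*1000).round(1), "pads proj", proj(e-.019*M[:,2],K,Tw).round(0))
E
```

```text
[0, 0, 0] [246. 221.] [275. 297.]
[0.005, 0, 0] [246. 212.] [275. 287.]
[-0.005, 0, 0] [246. 229.] [275. 307.]
TCP rel grip, tool: [ -1.1   0.3 -14.3] pads proj [259. 257.]
```

Call:
arm_command:
  series: [0,0,0.1,0,0,0,0.6,0,0,0.1,0,0,0,0.8,0,0,0.1,0,0,0,1,0,0,0.1,0,0,0,1,0,0,0.1,0,0,0,1,0,0,0.1,0,0,0,1,0,0,0.1,0,0,0,1,0,0,0.1,0,0,0,1]
  force: 40

```text
time: 4.17
eef_pos: [0.5382, -0.0262, 0.1888]
tcp_rot: [0.993, 0.11, -0.034, 0.004]
contact_force: [-0.1, 0.4, 2.6]
opening: 0.143
finger_force: 42.2
```

Call:
arm_command:
  series: [0,0,-0.2,0,0,0,1,0,0,-0.5,0,0,0,1,0,0,-0.8,0,0,0,1,0,0,-1.1,0,0,0,1,0,0,-1.4,0,0,0,1,0,0,-1.7,0,0,0,1,0,0,-1.8,0,0,0,1,0,0,-1.8,0,0,0,1]
  force: 40

```text
time: 4.83
eef_pos: [0.5393, -0.0258, 0.207]
tcp_rot: [0.993, 0.11, -0.034, 0.003]
contact_force: [1.3, -0.4, -1.4]
opening: 0.144
finger_force: 41.9
```

```bash
python3 - <<'E'
from h import *
im,K,Tw=cam("wrist"); st=telemetry.get_state(); M=R.from_quat(st["tcp_rot"]).as_matrix(); print(st["eef_pos"].round(4),M.round(3),st["opening"],st["contact_force"].round(1),st["wrist_torque"].round(2))
m=mask(im,*BLUE); print(blobs(m,200)); print(blobs(mask(im,*ORANGE),200)); a=cam("scene")[0]
cv2.imwrite("pics/w3.png",np.hstack([cv2.resize(im[120:340,130:400],None,fx=1.8,fy=1.8,interpolation=cv2.INTER_CUBIC),cv2.resize(a[130:218,235:305],None,fx=4.5,fy=4.5,interpolation=cv2.INTER_CUBIC)]))
E
```

```text
[ 0.5393 -0.0258  0.2069] [[ 0.973  0.219 -0.068]
 [ 0.218 -0.976 -0.014]
 [-0.069 -0.001 -0.998]] 0.14625646339234355 [ 0.4 -0.4 -1.1] [ 0.07 -0.47  0.  ]
[([0, 150, 16, 48, 547], array([  6.14990859, 174.90127971])), ([215, 152, 91, 80, 2145], array([260.18554779, 185.33240093]))]
[([241, 223, 31, 70, 1935], array([256.40361757, 258.65271318]))]
```

View pics/w3.png

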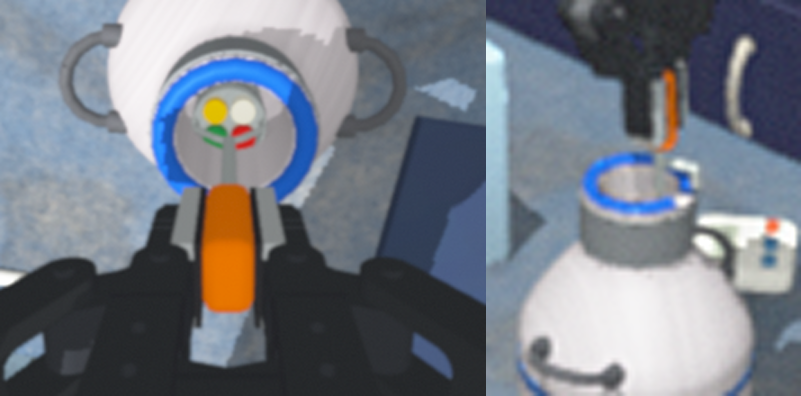

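The wrist crop shows the grip centred between the pads, and the four caps seen through the bore. In the scene crop the hook arm is lifted above the notch at the rim. Now I'll work out the shift and untilt needed to centre it.

```bash
cat >> h.py <<'E'
def ring(im,K,Tw,guess=(.5511,-.0242),z=.1755):
    m=mask(im,*BLUE); ys,xs=np.nonzero(m); P=np.array([plane((x,y),K,Tw,z)[:2] for x,y in zip(xs,ys)])
    P=P[np.abs(np.linalg.norm(P-guess,axis=1)-.026)<.008]
    for _ in range(4):
        A=np.c_[2*P,np.ones(len(P))]; s=np.linalg.lstsq(A,(P**2).sum(1),rcond=None)[0]; c=s[:2]; r=np.sqrt(s[2]+c@c)
        e=np.abs(np.linalg.norm(P-c,axis=1)-r); P=P[e<.004]
    return c,r
def caps(im,K,Tw,z,box):
    out={}
    x0,y0,x1,y1=box
    for n,lo,hi in(("y",(20,130,120),(34,255,255)),("g",(50,100,40),(85,255,255)),("r",(0,150,90),(5,255,255))):
        k=mask(im,lo,hi); k[:y0]=0;k[y1:]=0;k[:,:x0]=0;k[:,x1:]=0
        b=blobs(k,4)
        if b: b=max(b,key=lambda t:t[0][4]); out[n]=(b[0],plane(b[1],K,Tw,z)[:2])
    return out
E
python3 - <<'E'
from h import *
im,K,Tw=cam("wrist"); st=telemetry.get_state(); M=R.from_quat(st["tcp_rot"]).as_matrix(); e=st["eef_pos"]
c,r=ring(im,K,Tw); print("ring",c.round(4),r.round(4)); 
print("ring in tool mm",(M.T@(np.r_[c,.1755]-e)*1000).round(1))
# grip column: tool y of the grip at grip depth
ax=-M[:,2]; gc=e+ax*.0145; p=plane((256.4,258.6),K,Tw,gc[2]); print("grip in tool (expect y 0)",(M.T@(p-e)*1000).round(1))
for n,v in caps(im,K,Tw,.094,(215,152,306,232)).items(): print(n,v[0],v[1].round(4))
print("canister axis predicted at z .094:",(e+ax*(.094-e[2])/ax[2]).round(4), "lean",ax.round(3))
E
```

```text
ring [ 0.5517 -0.0238] 0.0253
ring in tool mm [14.6  0.7 30.3]
grip in tool (expect y 0) [ -3.4  -1.4 -14.3]
y [243, 175, 13, 15, 153] [ 0.5342 -0.0187]
g [246, 190, 10, 6, 39] [ 0.5244 -0.0223]
r [259, 190, 10, 5, 34] [ 0.5272 -0.0335]
canister axis predicted at z .094: [ 0.5317 -0.0275  0.094 ] lean [0.068 0.014 0.998]
```

Call:
arm_command:
  series: [0.15,0,0,0,0.5,0,1,0.3,0.05,0,0,1,0,1,0.5,0.1,-0.05,0,1.6,0,1,0.7,0.1,-0.05,0,2.2,0,1,0.9,0.15,-0.1,0,2.8,0,1,1.1,0.2,-0.1,0,3.5,0,1,1.25,0.2,-0.1,0,4,0,1,1.25,0.2,-0.1,0,4,0,1,1.25,0.2,-0.1,0,4,0,1]
  force: 40

```text
time: 5.73
eef_pos: [0.5517, -0.0251, 0.2064]
tcp_rot: [0.994, 0.11, -0.0, -0.0]
contact_force: [-0.5, 0.7, -2.0]
opening: 0.148
finger_force: 41.8
```

```bash
python3 - <<'E'
from h import *
im,K,Tw=cam("wrist"); st=telemetry.get_state(); M=R.from_quat(st["tcp_rot"]).as_matrix(); e=st["eef_pos"]
print(e.round(4),M.round(3),st["opening"],st["contact_force"].round(1),st["wrist_torque"].round(2))
c,r=ring(im,K,Tw); print("ring",c.round(4),r.round(4), "in tool mm",(M.T@(np.r_[c,.1755]-e)*1000).round(1))
print(blobs(mask(im,*ORANGE),200))
for n,v in caps(im,K,Tw,.098,(190,130,330,260)).items(): print(n,v[0],v[1].round(4),(M.T@(np.r_[v[1],.098]-e)*1000).round(1))
a=cam("scene")[0]
cv2.imwrite("pics/w4.png",np.hstack([cv2.resize(im[120:300,150:360],None,fx=2.4,fy=2.4,interpolation=cv2.INTER_CUBIC),cv2.resize(a[130:226,237:297],None,fx=4.5,fy=4.5,interpolation=cv2.INTER_CUBIC)]))
E
```

```text
[ 0.5517 -0.025   0.2064] [[ 0.976  0.219 -0.   ]
 [ 0.219 -0.976  0.001]
 [-0.    -0.001 -1.   ]] 0.14689937843908465 [-0.3  0.1 -1.7] [ 0.06  0.   -0.03]
ring [ 0.5519 -0.0238] 0.0252 in tool mm [ 0.4 -1.2 30.9]
[([241, 223, 31, 70, 1931], array([256.33816675, 258.56499223]))]
g [243, 197, 10, 7, 39] [ 0.5378 -0.0184] [-12.1  -9.5 108.4]
r [261, 197, 11, 7, 41] [ 0.5417 -0.035 ] [-11.9   7.6 108.4]
```

View pics/w4.png

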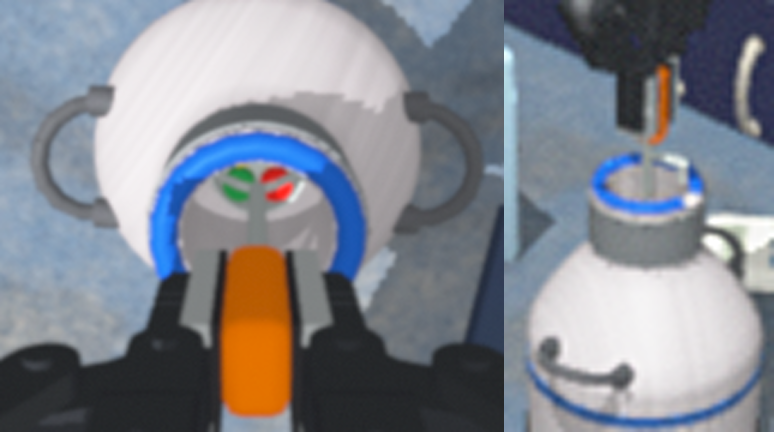

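Wrist view: the grip and ring now agree in tool y. In the scene crop the rod stands at column 649, against a ring spanning 592 to 704, so it is close to centred there too. I'll check this sub-pixel in the scene camera and by ring fit.

```bash
python3 - <<'E'
from h import *
im,K,Tw=cam("scene"); print("right axis",Tw[:3,0].round(2),"cam",Tw[:3,3].round(2))
m=mask(im,*BLUE); k=np.zeros_like(m); k[158:182,250:300]=m[158:182,250:300]
ys,xs=np.nonzero(k); P=np.array([plane((x,y),K,Tw,.1755)[:2] for x,y in zip(xs,ys)]); 
c,r=ring(im,K,Tw,guess=P.mean(0)); print("ring scene",c.round(4),r.round(4),len(xs),xs.min(),xs.max(),ys.min(),ys.max())
print("ring center px",proj(np.r_[c,.1755],K,Tw).round(2), "at z .195",proj(np.r_[c,.195],K,Tw).round(2),"z.185",proj(np.r_[c,.185],K,Tw).round(2))
for y in range(160,177): print(y,im[y,256:290].mean(1).astype(int).tolist())
E
```

```text
right axis [-0.7  -0.71 -0.  ] cam [-0.05  0.61  0.69]
ring scene [ 0.5497 -0.0243] 0.0263 84 257 280 164 176
ring center px [268.07 170.17] at z .195 [268.23 162.98] z.185 [268.15 166.69]
160 [149, 144, 141, 141, 141, 140, 147, 144, 147, 146, 141, 133, 148, 140, 132, 118, 125, 138, 146, 144, 142, 137, 140, 141, 145, 144, 143, 139, 139, 141, 143, 144, 142, 140]
161 [143, 140, 142, 140, 142, 141, 144, 144, 144, 150, 144, 138, 143, 131, 127, 135, 138, 146, 139, 141, 139, 141, 140, 140, 142, 141, 141, 141, 144, 143, 144, 140, 140, 137]
162 [138, 135, 134, 141, 137, 142, 143, 144, 146, 149, 148, 149, 147, 142, 136, 140, 147, 144, 141, 142, 142, 141, 140, 144, 143, 143, 142, 142, 140, 143, 143, 142, 142, 141]
163 [137, 139, 141, 138, 137, 138, 138, 140, 139, 135, 131, 140, 157, 154, 148, 147, 152, 150, 143, 141, 145, 142, 141, 148, 144, 141, 143, 141, 144, 145, 142, 143, 145, 146]
164 [139, 139, 139, 141, 138, 136, 142, 145, 135, 105, 103, 124, 152, 153, 151, 153, 168, 193, 187, 176, 165, 144, 142, 146, 144, 144, 142, 143, 142, 144, 144, 144, 144, 143]
165 [138, 137, 134, 144, 152, 138, 1
[... 1358 characters left out ...]

173 [158, 161, 139, 131, 140, 147, 156, 174, 179, 171, 167, 162, 149, 156, 161, 169, 165, 158, 161, 158, 169, 211, 230, 218, 188, 132, 123, 135, 134, 135, 135, 136, 134, 139]
174 [148, 170, 159, 146, 132, 135, 140, 154, 169, 163, 168, 165, 153, 160, 163, 171, 170, 149, 147, 146, 170, 227, 249, 241, 196, 139, 128, 140, 138, 133, 130, 131, 136, 137]
175 [127, 168, 177, 166, 145, 137, 137, 137, 140, 142, 147, 152, 149, 149, 149, 146, 141, 133, 131, 133, 153, 202, 231, 194, 134, 120, 130, 136, 137, 132, 130, 130, 136, 133]
176 [109, 133, 169, 177, 171, 163, 164, 159, 154, 145, 145, 147, 152, 145, 139, 134, 138, 147, 151, 155, 152, 161, 158, 141, 113, 106, 133, 142, 134, 130, 128, 126, 126, 125]
```

Call:
arm_command:
  series: [0,0,-0.4,0,0,0,1,0,0,-0.9,0,0,0,1,0,0,-1.4,0,0,0,1,0,0,-1.9,0,0,0,1,0,0,-2.3,0,0,0,1,0,0,-2.6,0,0,0,1,0,0,-2.6,0,0,0,1]
  force: 40

```text
time: 6.47
eef_pos: [0.5523, -0.0252, 0.2337]
tcp_rot: [0.994, 0.11, 0.001, -0.0]
contact_force: [-0.0, 0.2, -1.2]
opening: 0.147
finger_force: 41.8
```

Call:
arm_command:
  series: [0,0,-0.15,0,0,0,1,0,0,-0.3,0,0,0,1,0,0,-0.45,0,0,0,1,0,0,-0.6,0,0,0,1,0,0,-0.6,0,0,0,1]
  force: 40

```text
time: 6.88
eef_pos: [0.5519, -0.0251, 0.2387]
tcp_rot: [0.994, 0.11, 0.0, -0.0]
contact_force: [0.9, 0.7, -0.9]
opening: 0.143
finger_force: 41.8
```

Call:
arm_command:
  series: [0,0,-0.1,0,0,0,1,0,0,-0.2,0,0,0,1,0,0,-0.3,0,0,0,1,0,0,-0.4,0,0,0,1,0,0,-0.4,0,0,0,1]
  force: 40

```text
time: 7.3
eef_pos: [0.552, -0.0251, 0.2427]
tcp_rot: [0.994, 0.11, 0.0, -0.0]
contact_force: [0.6, 0.1, -1.8]
opening: 0.152
finger_force: 41.8
```

Call:
arm_command:
  series: [0,0,-0.1,0,0,0,1,0,0,-0.2,0,0,0,1,0,0,-0.3,0,0,0,1,0,0,-0.4,0,0,0,1,0,0,-0.4,0,0,0,1]
  force: 40

```text
time: 7.72
eef_pos: [0.552, -0.0251, 0.2468]
tcp_rot: [0.994, 0.11, 0.0, -0.0]
contact_force: [0.3, 0.3, -1.1]
opening: 0.143
finger_force: 41.8
```

```bash
python3 - <<'E'
from h import *
im,K,Tw=cam("wrist"); st=telemetry.get_state(); M=R.from_quat(st["tcp_rot"]).as_matrix(); e=st["eef_pos"]
print(e.round(4),st["opening"],st["contact_force"].round(1),st["wrist_torque"].round(2))
c,r=ring(im,K,Tw); print("ring",c.round(4),r.round(4), "in tool mm",(M.T@(np.r_[c,.1755]-e)*1000).round(1))
a=cam("scene")[0]
cv2.imwrite("pics/w5.png",np.hstack([cv2.resize(im[120:300,150:360],None,fx=2.4,fy=2.4,interpolation=cv2.INTER_CUBIC),cv2.resize(a[130:226,237:297],None,fx=4.5,fy=4.5,interpolation=cv2.INTER_CUBIC)]))
E
```

```text
[ 0.5519 -0.0251  0.2466] 0.1445774277245521 [-0.4 -0.2 -2.7] [-0.03 -0.08 -0.03]
ring [ 0.5517 -0.0238] 0.0252 in tool mm [ 0.1 -1.2 71.1]
```

View pics/w5.png

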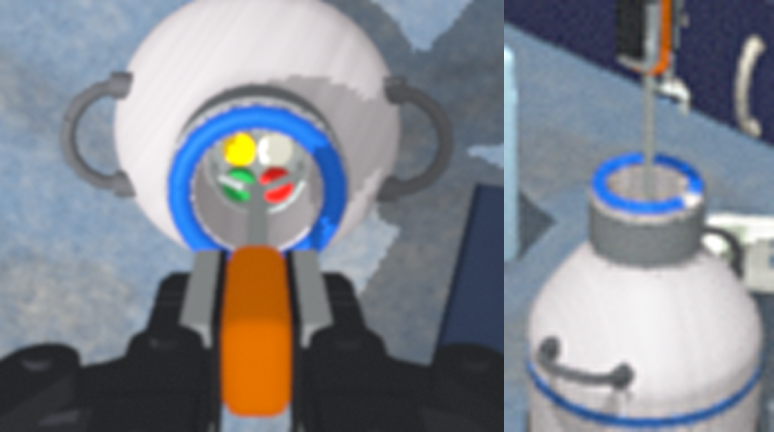

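The caps are centred in the ring: cap centre 257.5 against ring centre 258 in crop columns. The rod is plumb in the scene view, and no side force shows with the canister top about 8 mm into the bore. I'll keep drawing it up.

Call:
arm_command:
  series: [0,0,-0.2,0,0,0,1,0,0,-0.4,0,0,0,1,0,0,-0.6,0,0,0,1,0,0,-0.8,0,0,0,1,0,0,-1,0,0,0,1,0,0,-1.2,0,0,0,1,0,0,-1.2,0,0,0,1]
  force: 40

```text
time: 8.4
eef_pos: [0.5521, -0.0252, 0.2591]
tcp_rot: [0.994, 0.11, 0.0, -0.0]
contact_force: [0.8, -0.1, -1.1]
opening: 0.146
finger_force: 41.8
```

Call:
arm_command:
  series: [0,0,-0.2,0,0,0,1,0,0,-0.4,0,0,0,1,0,0,-0.6,0,0,0,1,0,0,-0.8,0,0,0,1,0,0,-1,0,0,0,1,0,0,-1.2,0,0,0,1,0,0,-1.2,0,0,0,1]
  force: 40

```text
time: 8.98
eef_pos: [0.5521, -0.0252, 0.2711]
tcp_rot: [0.994, 0.11, 0.0, -0.0]
contact_force: [0.8, -0.2, -1.4]
opening: 0.143
finger_force: 41.8
```

```bash
python3 - <<'E'
from h import *
im,K,Tw=cam("wrist"); st=telemetry.get_state(); M=R.from_quat(st["tcp_rot"]).as_matrix(); e=st["eef_pos"]
print(e.round(4),st["opening"],st["contact_force"].round(1),st["wrist_torque"].round(2))
c,r=ring(im,K,Tw); print("ring",c.round(4),r.round(4), "in tool mm",(M.T@(np.r_[c,.1755]-e)*1000).round(1))
a=cam("scene")[0]
cv2.imwrite("pics/w6.png",np.hstack([cv2.resize(im[110:240,190:320],None,fx=4,fy=4,interpolation=cv2.INTER_CUBIC),cv2.resize(a[120:224,237:297],None,fx=4.5,fy=5,interpolation=cv2.INTER_CUBIC)]))
E
```

```text
[ 0.552  -0.0252  0.2708] 0.14494060409125092 [-0.3  0.2 -1.5] [-0.02 -0.   -0.01]
ring [ 0.5513 -0.0239] 0.0254 in tool mm [-0.4 -1.3 95.3]
```

View pics/w6.png

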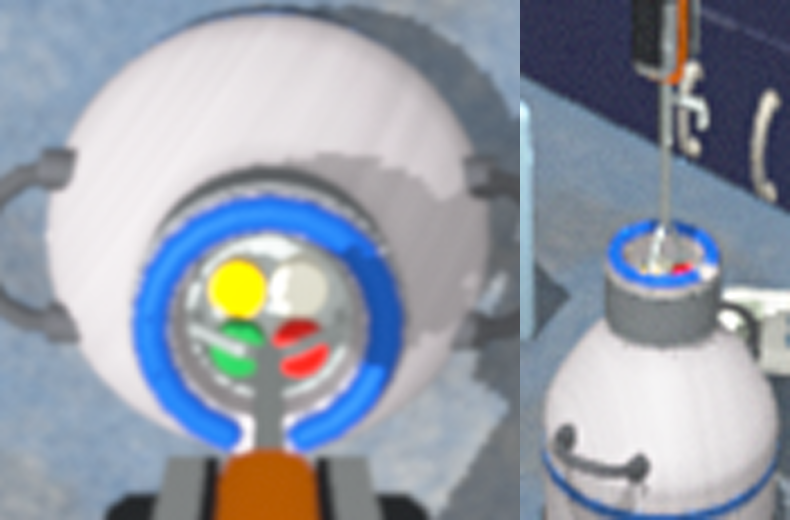

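The caps sit concentric in the bore at crop (268,318), against a ring centre of about (268,322). The dewar has not moved and forces are only the canister's weight. Now the last 30 mm.

Call:
arm_command:
  series: [0,0,-0.2,0,0,0,1,0,0,-0.4,0,0,0,1,0,0,-0.6,0,0,0,1,0,0,-0.8,0,0,0,1,0,0,-1,0,0,0,1,0,0,-1.2,0,0,0,1,0,0,-1.4,0,0,0,1,0,0,-1.5,0,0,0,1,0,0,-1.5,0,0,0,1]
  force: 40

```text
time: 9.83
eef_pos: [0.552, -0.0252, 0.2858]
tcp_rot: [0.994, 0.11, 0.0, -0.0]
contact_force: [0.3, -1.0, -1.8]
opening: 0.147
finger_force: 41.8
```

Call:
arm_command:
  series: [0,0,-0.2,0,0,0,1,0,0,-0.4,0,0,0,1,0,0,-0.6,0,0,0,1,0,0,-0.8,0,0,0,1,0,0,-1,0,0,0,1,0,0,-1.2,0,0,0,1,0,0,-1.4,0,0,0,1,0,0,-1.5,0,0,0,1,0,0,-1.5,0,0,0,1,0,0,-1.5,0,0,0,1]
  force: 40

```text
time: 10.67
eef_pos: [0.5518, -0.0251, 0.3005]
tcp_rot: [0.994, 0.11, -0.0, -0.0]
contact_force: [0.0, 0.4, -1.8]
opening: 0.145
finger_force: 41.8
```

```bash
python3 - <<'E'
from h import *
im,K,Tw=cam("wrist"); st=telemetry.get_state(); M=R.from_quat(st["tcp_rot"]).as_matrix(); e=st["eef_pos"]
print(e.round(4),st["opening"],st["contact_force"].round(1),st["wrist_torque"].round(2),abs(st["dq"]).max())
a,Ks,Ts=cam("scene")
for z in(.173,.183,.193,.203): print(z,((proj([.5515,-.0255,z],Ks,Ts)-[237,120])*[4.5,5]).round(0))
cv2.imwrite("pics/w7.png",np.hstack([cv2.resize(im[110:240,190:320],None,fx=4,fy=4,interpolation=cv2.INTER_CUBIC),cv2.resize(a[120:224,237:297],None,fx=4.5,fy=5,interpolation=cv2.INTER_CUBIC)]))
E
```

```text
[ 0.5518 -0.0252  0.3003] 0.14898475595634225 [ 0.3 -0.1 -1.6] [ 0.02 -0.05  0.02] 0.0022634532743188063
0.173 [139. 253.]
0.183 [139. 235.]
0.193 [140. 216.]
0.203 [140. 198.]
```

View pics/w7.png

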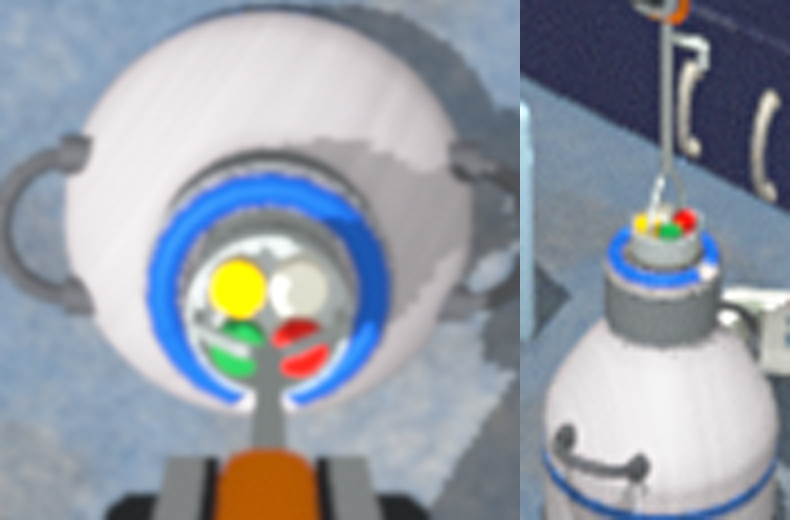

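The scene view shows the canister's top edge at about z 0.191, roughly 19 to 20 mm above the flat rim, with all four caps clear of it. It is upright, still and free of side force, and the dewar has not moved, so I'm handing in.

```bash
python3 -c "
from plant import ctrl; print(ctrl.sign_off())"
```

```text
the job is handed in; nothing more can be done
None
```

The job is handed in: the arm holds the canister still and upright, with about its top third (roughly 20 mm) above the rim and the rest in the neck, and I saw no movement of the dewar or contact with the other things.

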